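# Seat a rotary isolator on a gear tray

## Robot

A 6-joint arm with a two-finger parallel gripper is mounted at the origin on the work surface. World frame = base frame: x ahead of the robot, y to its left, z up, the work surface at z = 0. Lengths are in mm, angles in rad, forces in N, time in s.
With the tool pointing down it reaches from about 400 to 925 mm from the base axis. Payload 3.4 kg.
Tool frame: the origin (TCP) lies at the very end of the fingers, on their centre line; the grasp point (between the pads) lies 19 mm behind it; z points along the fingers, y is the line along which they close (so a half turn about z gives the same grasp; the last joint's range is limited). The gripper opens to 85 mm and grips with 20 to 120 N. Pads are 22 mm wide; open, the fingers measure 114 mm over their backs; the gripper's body (76 mm by 85 mm) begins 54 mm behind the grasp point. The pads swing forward as they close: fully open they stand 13 mm farther back than shut.
Start: joints at [-1.323, 0.307, 1.506, -0, 1.328, -0.073], TCP at [181.288, -545.679, 191.305] pointing down, gripper open.
Joint ranges: [-3.12, 3.12], [-1.05, 2.28], [0.14, 2.33], [-1.42, 4.57], [0.1, 2.73], [-2.68, 2.68]. Speed limits (rad/s): [2.57, 2.57, 3.14, 3.14, 3.14, 3.14].

## Interface

Orientations are given as a 3x3 rotation matrix whose columns are the frame's x, y, z axes.
In Python, from bench import manip, viewer gives the robot as it stands. The module is installed in compiled form; this text tells all that it offers.
- The arm moves only by the tool drive_tool, never from a script. Its argument "motion" is one flat list of numbers, 5 for each row, row after row: the shift along the tool's x, y, z in mm, then the turn about the tool's z in degrees, then the finger opening in mm, from 0 to 85.4. In form: [dx, dy, dz, twist, jaw, dx, dy, dz, twist, jaw, ...]. A call has 1 to 10 rows; each row shifts and turns the commanded pose from where the row before left it, along the tool's axes as they then stand; what a row does not reach is not made up. A row lasts 1/12 s, in which the tool goes at most 41.7 mm and 7.16 degrees, less where a joint would pass 70% of its speed; a pose out of reach is approached as far as the arm can. A call is refused whole if a number of a shift passes 41.7 or a number of a turn 7.16, either way. A call with a gripper value outside its range is refused whole. The fingers move at their own pace and stop on an object; the grip force is fixed at half the most. Time passes only in rows, so rows that do not move let the fingers close. It gives the time, the measured TCP pose, the force, the opening and the grip force at its end, in the units of the state.
- manip.sense(): the state, without advancing time (a new reading comes with each control period).
- viewer.camera(name): name is "scene" or "top" or "wrist"; returns a dict with "frame" (384x512x3 uint8, red, green, blue), "intrinsics" (3x3 intrinsics, pixels), "k1" (the pictures are not rectified: a ray, as slopes to the right and down, at radius r is drawn at 1 + k1 r^2 times it, then the intrinsics apply), "pose" (4x4, takes a point from camera to world coordinates). Camera axes: x right, y down, z forward; pixel columns grow to the right and rows downward; lengths in mm; the calibration is good to about 2 mm. A picture is of the moment at which its call begins. There is no depth.
- manip.close_job(): hands the job in; it is judged then, once.
The state is a dict: "time": time; "joint_pos": joint angles; "dq": joint speeds; "tau": joint torques, N m; "tcp_pos": TCP position; "ee_rot": TCP orientation; "force": force on the tool from outside, world axes, zero at the start; "moment": the same for the moment, N m; "finger_gap": opening from 0.0 (shut) to 1.0 (fully open); "gripper_force": force on a finger pad.
Only numpy, scipy, OpenCV 4.12 (cv2) and the standard library are available. Lean on these libraries where they do the work, as an engineer would, in place of code of your own. Each camera call takes 0.05 s, during which the arm holds its last target. There are 200 camera calls.

## Task

With the scraper, sweep the four loose steel slugs off the gear tray onto the table, keeping the fingers off them, and stand the scraper back on the table. Then bring the isolator to its place on the tray, square with it and between the two tapped holes, moving it over the steel bush hidden beneath it until its rear hole drops on, and press it down until its gasket is squeezed almost fully. Finish still holding the isolator and pressing it down, ready for its screws, and leave the screwdriver, the tape and the spare breaker where they are.

Things in the scene. Friction and masses are not known exactly. Their poses are not given: they have to be found in the camera images.
- tray: grey steel gear tray lying flat on the table, fixed: 240 mm (its x) by 280 mm (its y), top 12 mm above the table; origin at the centre of its underside. Its near strip (tray x -120 to 29 mm) is clear but for the bush, the slugs and the earth bar.
- breakers: row of breakers on a rail along the tray's far (+x) side, fixed; same origin and axes as the tray: they fill tray x 29 to 115 mm, tray y -93 to 93 mm, up to 86 mm above the table.
- earth_bar: brass earth bar along the tray's -y side, fixed; same origin and axes as the tray: tray x -110 to -10 mm, y -130 to -114 mm, up to 40 mm above the table.
- seat (a point): point on the tray's top half-way between the two tapped holes (6 mm black dots, 67 mm to either side along the tray's y), at tray x -62, y 0 mm: the isolator's middle belongs above it, its x, y axes pointing as the tray's.
- bush_top (a point): centre of the top of the upright steel bush that locates the isolator: 20 mm in diameter with a 1.5 mm chamfer, its top 14 mm above the tray's top; fixed in the tray 36 mm from the seat point to the tray's -y side.
- isolator_center (a point): centre (27.5 mm above its free underside) of the loose isolator, a box 64 mm (its x) by 122 mm (its y), 0.3 to 0.5 kg, with a 14 mm fixing lug at either end, lid 50 mm and black rotary handle 67 mm above the underside. The handle sits 16 mm to +y of the middle, a metal label to -y. Grip across the width: 64 mm, 60 mm in the lowest 23 mm. z up.
- isolator_hole (a point): centre of the mouth of the isolator's rear hole (unseen), in its flat back inside the gasket frame, 36 mm to its -y side and 22.5 mm below its centre point; 23 mm in diameter, chamfered, 18 mm deep. The mouth is 5 mm above the free underside, and 14 mm above the table when the isolator is home on the tray.
- gasket (a joint): squeeze of the rubber frame gasket (60 by 116 mm outside, 6 mm wide bars, 5 mm thick when free) under the isolator, in m: 0 free, 0.003 fully squeezed. A spring of 4 N per mm: the isolator's weight squeezes it about 0.001, full squeeze takes 12 N, 7 to 9 N of it from the hand.
- scraper_center (a point): centre (27 mm above its underside) of the loose scraper, 0.14 kg: a black blade block 100 mm (its x) by 24 mm (its y), 12 mm high, with a wooden grip bar on it 74 by 20 mm, up to 54 mm above the underside. Grip the bar across its 20 mm; push the slugs with the blade's long side. z up.
- slug0_center (a point): steel disc 25 mm in diameter, 3 mm thick, left from punching, lying flat on the tray at the start; this point is its centre. All four centres start at tray x -98 to -27 mm, y 25 to 110 mm.
- slug1_center (a point): steel disc 25 mm in diameter, 3 mm thick, left from punching, lying flat on the tray at the start; this point is its centre. All four centres start at tray x -98 to -27 mm, y 25 to 110 mm.
- slug2_center (a point): steel disc 25 mm in diameter, 3 mm thick, left from punching, lying flat on the tray at the start; this point is its centre. All four centres start at tray x -98 to -27 mm, y 25 to 110 mm.
- slug3_center (a point): steel disc 25 mm in diameter, 3 mm thick, left from punching, lying flat on the tray at the start; this point is its centre. All four centres start at tray x -98 to -27 mm, y 25 to 110 mm.
- screwdriver: screwdriver with a green handle, 190 mm long, lying on the table beyond the tray; not to be moved.
- tape: roll of black tape, 72 mm in diameter, 19 mm high, on the table; not to be moved.
- spare_breaker: white two-pole breaker, 84 by 36 mm, 74 mm high, standing on the table; not to be moved.
Things that resemble listed ones, but are neither listed nor needed, are in the scene too. Of the things that look like the part that bears isolator_center, the smallest one is meant.

How it is judged:
By the outcome, as a careful person would: the job done as asked, in the order asked, and still so for the second after the job is handed in, while the arm keeps its last pose, push and grip.
It also fails if it takes over 61 s, if anything falls off the work surface, if the arm or the gripper's body presses on something with over 40 N, if the wrist force passes 120 N, or if a joint passes its speed limit or range.

## Working session

There is one attempt and no reset: what is moved stays moved. The work goes in short steps, Python scripts to look and compute and a tool call to move; the robot and the scene stay as the last step left them, time stands still between calls to the robot, and variables do not carry over. Pictures are saved under pics/ and viewed, at most 10 in all, crops included, and the job is handed in when it is done.

Besides the shell and the picture viewer there is one more tool, called as name(argument=value, ...), one argument or row to a line, values as JSON. drive_tool: Moves the arm, as the interface text tells. Its arguments: {"type":"object","properties":{"motion":{"type":"array","items":{"type":"number"}}},"required":["motion"]}

```bash
mkdir -p pics
cat > h.py <<'E'
import numpy as np, cv2
from bench import manip, viewer
def snap(n,fn=None):
    c=viewer.camera(n)
    if fn: cv2.imwrite('pics/'+fn,c['frame'][:,:,::-1])
    return c
def ray(c,u,v):
    K=np.array(c['intrinsics']);k=c['k1']
    d=np.array([(u-K[0,2])/K[0,0],(v-K[1,2])/K[1,1]]);s=d.copy()
    for _ in range(20): s=d/(1+k*(s@s))
    P=np.array(c['pose']);return P[:3,3],P[:3,:3]@np.array([s[0],s[1],1])
def onz(c,u,v,z):
    o,d=ray(c,u,v);return o+d*(z-o[2])/d[2]
def proj(c,p):
    P=np.array(c['pose']);q=P[:3,:3].T@(np.array(p)-P[:3,3]);s=q[:2]/q[2];s=s*(1+c['k1']*(s@s))
    K=np.array(c['intrinsics']);return K[0,0]*s[0]+K[0,2],K[1,1]*s[1]+K[1,2]
E
python3 - <<'E'
from h import *
import pickle
a=snap('top');b=snap('scene');pickle.dump((a,b),open('c0.pkl','wb'))
f=cv2.resize(a['frame'],(800,600))[:,:,::-1];cv2.imwrite('pics/top0.png',f)
f=cv2.resize(b['frame'],(800,600))[:,:,::-1];cv2.imwrite('pics/scene0.png',f)
for c in(a,b):print(c['pose'],c['intrinsics'],c['k1'])
s=manip.sense();print(s['ee_rot'],s['tcp_pos'],s['finger_gap'])
E
```

```text
[[ 7.99771806e-03 -9.94699898e-01  1.02509262e-01  4.59410570e+02]
 [-9.99966991e-01 -7.80865215e-03  2.24553911e-03 -1.12937755e+02]
 [-1.43317836e-03 -1.02523837e-01 -9.94729515e-01  1.08367918e+03]
 [ 0.00000000e+00  0.00000000e+00  0.00000000e+00  1.00000000e+00]] [[374.32436278   0.         249.26697056]
 [  0.         374.32436278 191.84150883]
 [  0.           0.           1.        ]] 0.015222840076214083
[[-7.53981766e-01  4.79338371e-01 -4.49161689e-01  1.02969325e+03]
 [ 6.56796238e-01  5.38222434e-01 -5.28143269e-01  4.55413076e+02]
 [-1.14104371e-02 -6.93218102e-01 -7.20637541e-01  8.30121417e+02]
 [ 0.00000000e+00  0.00000000e+00  0.00000000e+00  1.00000000e+00]] [[348.63945688   0.         253.46313567]
 [  0.         348.63945688 189.00888598]
 [  0.           0.           1.        ]] 0.012751489887355494
[[ 9.48988269e-01  3.15311015e-01 -4.78920436e-04]
 [ 3.15311351e-01 -9.48986452e-01  1.86184265e-03]
 [ 1.32570491e-04 -1.91787588e-03 -9.99998152e-01]] [ 181.09285743 -544.95849445  190.45957936] 1.002507476022287
```

View pics/top0.png

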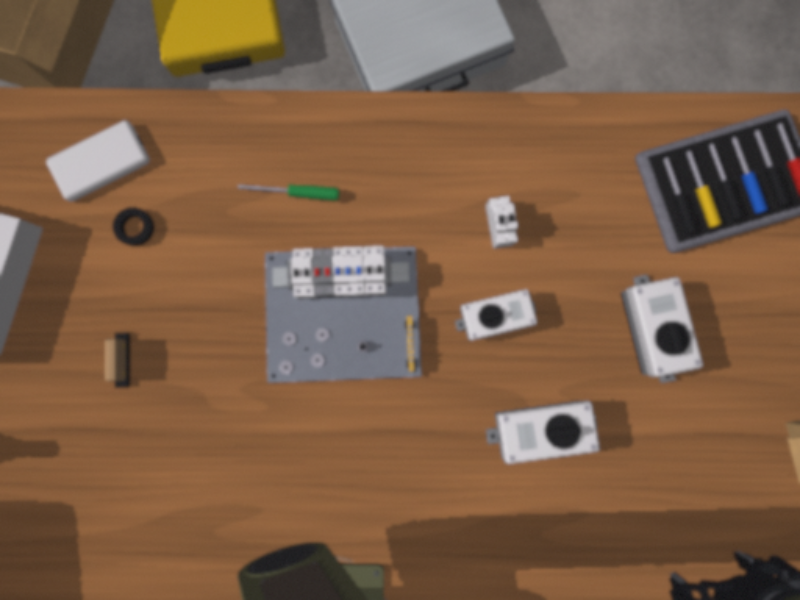

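View pics/scene0.png

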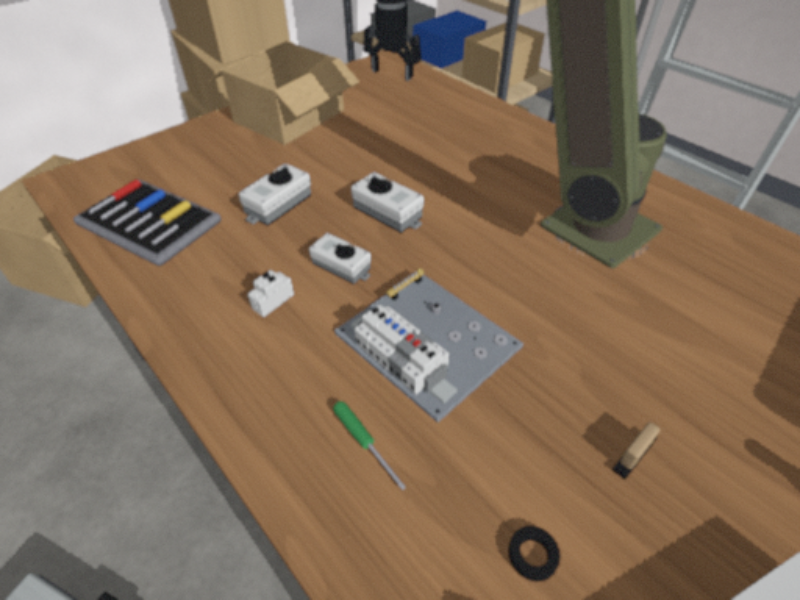

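Top view: the tray is at (342,316), the bush at (365,346), and the slugs at (289,338), (322,335), (285,368) and (317,360). The scraper is upright at (119,360) and the tape at (133,227). There are three isolator look-alikes, at (498,315), (548,432) and (662,328). The one at (498,315) is clearly the smallest, so it is the one meant. I'll confirm it in a crop.

Run:
```python
from h import *
import pickle
a,b=pickle.load(open('c0.pkl','rb'))
t=a['frame'];s=b['frame']
c1=cv2.resize(t[150:255,160:360],(800,420),interpolation=cv2.INTER_CUBIC)
c2=cv2.resize(t[190:260,50:120],(400,400)) 
cv2.imwrite('pics/crop0.png',c1[:,:,::-1])
h=cv2.cvtColor(t,cv2.COLOR_RGB2HSV)
for p in [(190,220),(185,216),(206,214),(233,221),(310,205),(318,201),(330,198),(80,230),(72,230),(150,215)]:print(p,t[p[1],p[0]],h[p[1],p[0]])
# tray: bluish grey
m=((h[...,0]>95)&(h[...,0]<130)&(h[...,1]>15)&(h[...,2]>60)).astype(np.uint8)*255
m[:,:165]=0;m[:,275:]=0;m[:150]=0;m[250:]=0
m=cv2.morphologyEx(m,cv2.MORPH_CLOSE,np.ones((5,5)))
cs,_=cv2.findContours(m,0,2);c=max(cs,key=cv2.contourArea);print('tray',cv2.boundingRect(c))
ap=cv2.approxPolyDP(c,6,True)[:,0];print(ap.tolist());
for p in ap:print(np.round(onz(a,p[0],p[1],12),1))
m=((h[...,1]<60)&(h[...,2]>150)).astype(np.uint8)*255
m[:,:290]=0;m[:,350:]=0;m[:182]=0;m[225:]=0
cs,_=cv2.findContours(m,0,2);c=max(cs,key=cv2.contourArea)
w=np.array([onz(a,*p[0],50)[:2] for p in c],np.float32);print('iso',cv2.minAreaRect(w))
```

```text
(190, 220) [117 119 130] [115  25 130]
(185, 216) [126 123 133] [129  19 133]
(206, 214) [123 120 129] [130  18 129]
(233, 221) [66 66 71] [120  18  71]
(310, 205) [37 37 37] [ 0  0 37]
(318, 201) [36 36 39] [120  20  39]
(330, 198) [165 168 172] [107  10 172]
(80, 230) [54 46 38] [15 76 54]
(72, 230) [150 121  91] [ 15 100 150]
(150, 215) [135  92  58] [ 13 145 135]
tray (171, 159, 98, 85)
[[264, 160], [247, 160], [261, 168], [262, 179], [236, 190], [189, 191], [173, 180], [185, 163], [171, 163], [173, 243], [267, 239]]
[ 663.1 -152.5   12. ]
[ 662.7 -103.2   12. ]
[ 639.5 -144.    12. ]
[ 607.4 -147.    12. ]
[574.9 -72.3  12. ]
[570.9  63.   12. ]
[602.5 109.9  12. ]
[652.5  76.5  12. ]
[652.1 117.1  12. ]
[422.3 104.6  12. ]
[ 435.6 -162.    12. ]
iso ((542.3053588867188, -302.0169372558594), (65.02045440673828, 123.52659606933594), 14.054258346557617)
```

View pics/crop0.png

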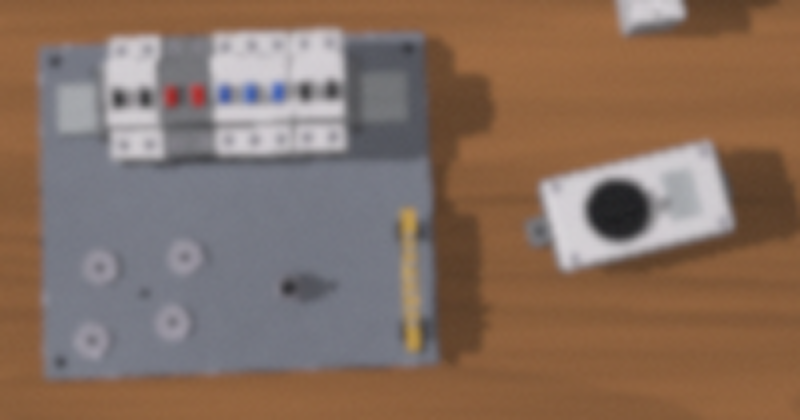

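The crop confirms it: the small isolator's lid measures 65x123.5 mm, with the handle on +y and the label on -y. The tapped holes are at crop (144,293) and (335,286), the bush at (290,288), and the slugs at (99,267), (184,257), (92,341) and (172,323).

Run:
```python
from h import *
import pickle
a,b=pickle.load(open('c0.pkl','rb'))
g=lambda u,v,z:np.round(onz(a,160+(u+.5)/4-.5,150+(v+.5)/4-.5,z)[:2],1)
cor={(120,140):(40,46),(120,-140):(424,36),(-120,140):(45,378),(-120,-140):(438,364),(-62,67):(144,293),(-62,-67):(335,286)}
P=np.array(list(cor),float);W=np.array([g(*v,12) for v in cor.values()])
pc,wc=P.mean(0),W.mean(0);p=P-pc;w=W-wc
th=np.arctan2((p[:,0]*w[:,1]-p[:,1]*w[:,0]).sum(),(p*w).sum())
R=np.array([[np.cos(th),-np.sin(th)],[np.sin(th),np.cos(th)]]);o=wc-R@pc
print('tray',o,np.degrees(th),'res',np.round(W-(P@R.T+o),1).tolist())
print('seat',R@[-62,0]+o,'bush',R@[-62,-36]+o,'bush meas',g(290,288,26))
for q in[(99,267),(184,257),(92,341),(172,323)]:
    s=g(*q,15);print('slug',s,'tray',np.round(R.T@(s-o),1))
h=cv2.cvtColor(a['frame'],cv2.COLOR_RGB2HSV)
# scraper
sub=a['frame'][200:260,50:110];hs=h[200:260,50:110]
blk=(hs[...,2]<75)&(hs[...,1]<140)
bar=(hs[...,2]>120)&(hs[...,1]<130)&(hs[...,1]>60)
for n,m,z in(('blade',blk,12),('bar',bar,54)):
    m=cv2.morphologyEx(m.astype(np.uint8),cv2.MORPH_OPEN,np.ones((3,3)))
    cs,_=cv2.findContours(m,0,2);c=max(cs,key=cv2.contourArea)
    w=np.array([onz(a,p[0][0]+50,p[0][1]+200,z)[:2] for p in c],np.float32);print(n,cv2.boundingRect(c),cv2.minAreaRect(w))
cv2.imwrite('pics/scr.png',cv2.resize(sub,(480,480),interpolation=cv2.INTER_CUBIC)[:,:,::-1])
```

```text
tray [544.03182222 -23.45005388] 2.4032815213186924 res [[-0.5, -0.2], [-2.6, 1.1], [0.8, -0.8], [1.1, 0.4], [0.3, 0.9], [0.8, -1.4]]
seat [482.08635556 -26.04989224] bush [483.59593912 -62.01822772] bush meas [483.7 -62.9]
slug [497.8  73.9] tray [-42.1  99.2]
slug [505.4  13.5] tray [-37.   38.5]
slug [445.4  77.4] tray [-94.3 104.9]
slug [458.5  21. ] tray [-83.6  48. ]
blade (24, 13, 10, 35) ((457.09552001953125, 373.74859619140625), (96.44623565673828, 25.50973129272461), 3.136084794998169)
bar (16, 16, 8, 29) ((457.0823974609375, 379.0704040527344), (76.36076354980469, 19.003572463989258), 3.2969462871551514)
```

View pics/scr.png

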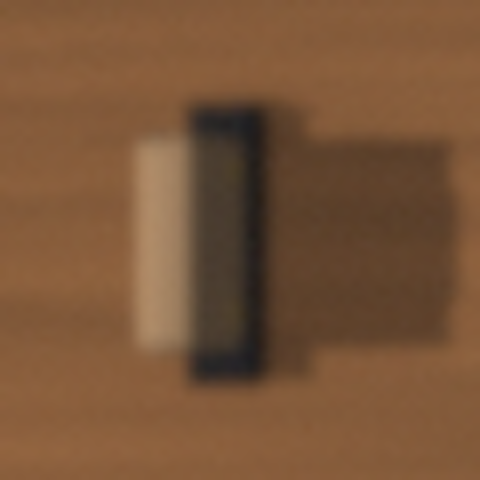

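Scraper crop: it stands upright with its bar running vertically in the image. The lit top is at crop columns 135-190 and the blade ends are at rows 105 and 380, so its centre is about (457,378) with yaw about 0-3°. I'll start moving towards it.

drive_tool(
  motion=[32, -25, 0, 0, 85, 32, -25, 0, 0, 85, 32, -25, 0, 0, 85, 32, -25, 0, 0, 85, 32, -25, 0, 0, 85, 32, -25, 0, 0, 85, 32, -25, 0, 0, 85, 32, -25, 0, 0, 85, 32, -25, 0, 0, 85, 32, -25, 0, 0, 85],
)

```text
time: 0.93
tcp_pos: [406.5, -205.6, 191.1]
ee_rot: [[0.949, 0.315, -0.0], [0.315, -0.949, 0.0], [-0.0, -0.0, -1.0]]
force: [0.5, 0.1, -0.9]
finger_gap: 1.0
gripper_force: 0.0
```

drive_tool(
  motion=[32, -25, 0, 0, 85, 32, -25, 0, 0, 85, 32, -25, 0, 0, 85, 5, -40, 0, 2.3, 60, 5, -40, 0, 2.3, 60, 5, -40, 0, 2.3, 60, 5, -40, 0, 2.3, 60, 5, -40, 0, 2.3, 60, 5, -40, 0, 2.3, 60, 5, -40, 0, 2.3, 60],
)

```text
time: 1.77
tcp_pos: [451.0, 176.2, 191.1]
ee_rot: [[0.999, 0.038, -0.001], [0.038, -0.999, -0.0], [-0.001, 0.0, -1.0]]
force: [1.5, -0.4, -0.2]
finger_gap: 0.697
gripper_force: 0.0
```

drive_tool(
  motion=[0, -38, 0, 0, 60, 0, -38, 0, 0, 60, 0, -38, 0, 0, 60, 0, -38, 0, 0, 60, 0, 0, 0, 0, 60, 0, 0, 0, 0, 60],
)

```text
time: 2.27
tcp_pos: [445.5, 328.0, 190.6]
ee_rot: [[0.999, 0.044, -0.001], [0.044, -0.999, -0.001], [-0.001, 0.001, -1.0]]
force: [0.2, -0.1, 0.3]
finger_gap: 0.701
gripper_force: 0.0
```

Run:
```python
from h import *
import pickle
s=manip.sense();print(s['tcp_pos'],s['ee_rot'][0])
c=snap('wrist','w1.png');pickle.dump(c,open('w1.pkl','wb'));print(c['pose'],proj(c,[457,378,54]))
```

```text
[445.52124954 327.95967155 190.55871744] [ 9.99047999e-01  4.36148269e-02 -9.17949476e-04]
[[ 4.32016112e-02 -9.53234476e-01 -2.99128156e-01  5.21556073e+02]
 [-9.99066013e-01 -4.09648835e-02 -1.37470248e-02  3.31976423e+02]
 [ 8.50387980e-04  2.99442668e-01 -9.54113917e-01  3.73040018e+02]
 [ 0.00000000e+00  0.00000000e+00  0.00000000e+00  1.00000000e+00]] (np.float64(208.71653948389405), np.float64(158.30641093321836))
```

View pics/w1.png

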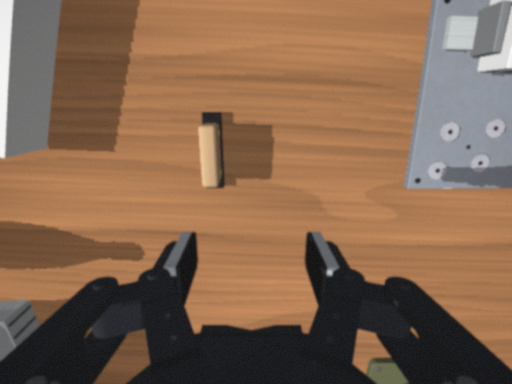

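Wrist view: the scraper bar is at columns 199-223, rows 122-188, with its black blade just above. Part of the tray with the slugs shows at the right.

Run:
```python
from h import *
import pickle
c=pickle.load(open('w1.pkl','rb'));f=c['frame'];h=cv2.cvtColor(f,cv2.COLOR_RGB2HSV)
print(f[155,196:228].tolist())
m=((h[...,2]>185)&(h[...,1]<130)&(h[...,1]>50)).astype(np.uint8);m[:,:190]=0;m[:,235:]=0;m[:110]=0;m[200:]=0
cs,_=cv2.findContours(m,0,2);k=max(cs,key=cv2.contourArea);print(cv2.boundingRect(k))
w=np.array([onz(c,*p[0],54)[:2] for p in k],np.float32);r=cv2.minAreaRect(w);print(r)
m=((h[...,2]<50)).astype(np.uint8);m[:,:190]=0;m[:,235:]=0;m[:105]=0;m[200:]=0
ys,xs=np.where(m);print(xs.min(),xs.max(),ys.min(),ys.max(),onz(c,xs.min(),ys.min(),12),onz(c,(xs.min()+xs.max())/2,ys.min(),12))
```

```text
[[179, 127, 85], [180, 127, 87], [182, 131, 89], [194, 144, 103], [219, 174, 130], [232, 194, 148], [232, 199, 153], [227, 191, 146], [226, 190, 145], [223, 185, 141], [222, 184, 141], [219, 180, 138], [214, 176, 134], [210, 172, 133], [209, 172, 133], [207, 170, 130], [202, 167, 127], [194, 159, 122], [174, 142, 110], [148, 123, 94], [122, 102, 78], [101, 82, 64], [94, 78, 60], [86, 73, 55], [74, 62, 51], [50, 45, 37], [57, 42, 30], [93, 67, 47], [113, 80, 54], [118, 84, 56], [119, 84, 57], [120, 86, 58]]
(197, 126, 18, 61)
((458.55902099609375, 380.94171142578125), (70.50160217285156, 17.378507614135742), 3.4071602821350098)
203 223 113 186 [505.94049432 391.21849068  12.        ] [506.45010248 378.66019122  12.        ]
```

drive_tool(
  motion=[8, -26, 0, -0.8, 60, 7, -25, 0, 0, 60, 0, 0, 40, 0, 60, 0, 0, 40, 0, 60, 0, 0, 40, 0, 60, 0, 0, 30, 0, 60, 0, 0, 18, 0, 60, 0, 0, 0, 0, 60],
)

```text
time: 2.98
tcp_pos: [455.5, 373.2, 18.8]
ee_rot: [[0.999, 0.052, -0.008], [0.052, -0.999, -0.006], [-0.009, 0.006, -1.0]]
force: [-0.9, -0.6, 0.8]
finger_gap: 0.701
gripper_force: 0.0
```

drive_tool(
  motion=[0, 0, 0, 0, 0, 0, 0, 0, 0, 0, 0, 0, 0, 0, 0, 0, 0, 0, 0, 0, 0, 0, 0, 0, 0, 0, 0, 0, 0, 0, 0, 0, 0, 0, 0, 0, 0, 0, 0, 0, 0, 0, 0, 0, 0, 0, 0, 0, 0, 0],
)

```text
time: 3.82
tcp_pos: [458.7, 377.9, 23.3]
ee_rot: [[0.999, 0.054, -0.0], [0.054, -0.999, -0.0], [-0.0, 0.0, -1.0]]
force: [-0.4, 0.7, 0.4]
finger_gap: -0.002
gripper_force: 0.0
```

Run:
```python
from h import *
a=snap('wrist');b=snap('scene');s=manip.sense();print(s['finger_gap'],s['gripper_force'],s['tcp_pos'])
f=np.hstack([a['frame'][:,60:460],cv2.resize(b['frame'][200:360,340:500],(400,384))])
cv2.imwrite('pics/w2.png',f[:,:,::-1])
```

```text
0.004921040583650881 0.0 [458.70331652 377.90888239  23.22491127]
```

View pics/w2.png

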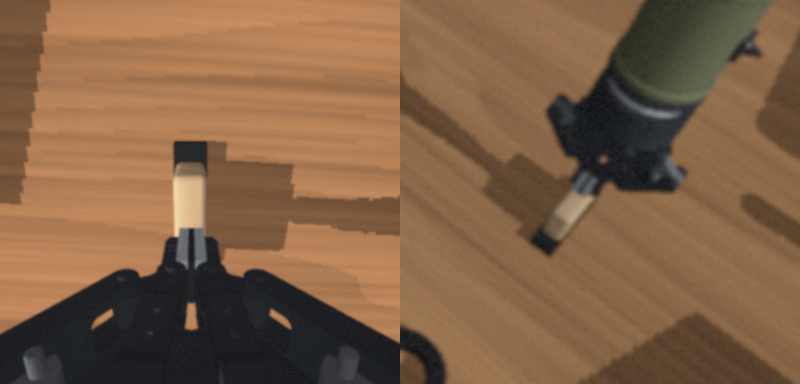

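Wrist half: the fingertips are shut at about (190,245), and the bar is visible just ahead of them (columns 173-208, rows 162-230). So the grasp missed, and I need to work out where the scraper is.

Run:
```python
from h import *
c=snap('wrist')
for z in (12,54):
  for uv in((233,142),(268,142),(233,165),(268,165),(233,176),(267,176),(233,228),(250,228)):print(z,uv,np.round(onz(c,*uv,z),1))
print('tcp proj',proj(c,[458.7,377.9,23.2]),proj(c,[458.7,377.9,42]))
print('bar',[np.round(proj(c,[x,380,z])) for x,z in((495,54),(421,54),(458,54),(508,12))])
b=snap('scene');h=cv2.cvtColor(b['frame'],cv2.COLOR_RGB2HSV)
for uv in((340+.4*148,200+.4*250),(340+.4*135,200+.4*243)):print(onz(b,*uv,0),onz(b,*uv,12))
```

```text
12 (233, 142) [507.6 393.5  12. ]
12 (268, 142) [508.9 369.3  12. ]
12 (233, 165) [491.3 392.9  12. ]
12 (268, 165) [492.6 368.1  12. ]
12 (233, 176) [483.3 392.7  12. ]
12 (267, 176) [484.6 368.3  12. ]
12 (233, 228) [442.3 391.3  12. ]
12 (250, 228) [443.  378.3  12. ]
54 (233, 142) [513.4 391.1  54. ]
54 (268, 142) [514.5 372.2  54. ]
54 (233, 165) [500.7 390.7  54. ]
54 (268, 165) [501.7 371.2  54. ]
54 (233, 176) [494.4 390.5  54. ]
54 (267, 176) [495.4 371.4  54. ]
54 (233, 228) [462.3 389.4  54. ]
54 (250, 228) [462.9 379.2  54. ]
tcp proj (np.float64(251.6949577776122), np.float64(214.65689400832082)) (np.float64(251.7807294778685), np.float64(225.931096545066))
bar [array([252., 176.]), array([245., 287.]), array([248., 235.]), array([252., 142.])]
[492.99497183 381.82479578   0.        ] [500.75333008 382.88856711  12.        ]
[496.23797966 369.03347191   0.        ] [503.9494579  370.28215099  12.        ]
```

Run:
```python
from h import *
a=snap('wrist');b=snap('scene')
for n,p in(('bar+x',[495,381,54]),('bar-x',[421,379,54]),('mid',[458,380,54]),('tcp',[458.7,378,23]),('grasp',[458.7,378,42]),('top',[458.7,378,96])):
  q=proj(b,p);r=proj(a,p);print(n,'scene crop',(np.array(q)-[395,230])*8,'wrist crop',(np.array(r)-[200,150])*4)
f=np.hstack([cv2.resize(a['frame'][150:290,200:300],(400,560),interpolation=cv2.INTER_CUBIC),cv2.resize(b['frame'][230:300,395:445],(400,560),interpolation=cv2.INTER_CUBIC)])
cv2.imwrite('pics/w3.png',f[:,:,::-1])
```

```text
bar+x scene crop [ 79.37227161 478.46299915] wrist crop [199.2884229  103.40771217]
bar-x scene crop [206.65554791 329.74206617] wrist crop [187.74586796 548.38402839]
mid scene crop [144.26360243 402.60788108] wrist crop [193.11205365 341.22629898]
tcp scene crop [105.95401261 449.46189126] wrist crop [206.12396774 258.30978364]
grasp scene crop [124.84812782 419.1620523 ] wrist crop [206.40435166 303.8557011 ]
top scene crop [181.99899947 327.58068333] wrist crop [207.62992201 503.30843621]
```

View pics/w3.png

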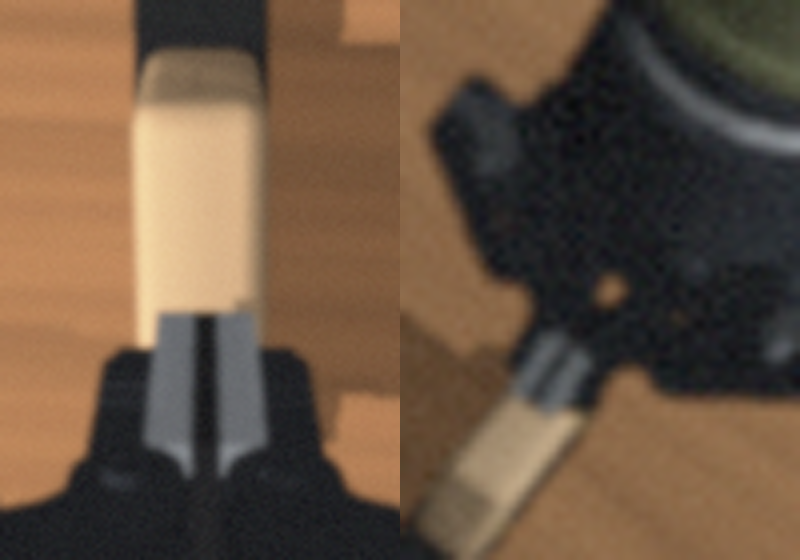

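The fingers look as if they pass into the bar, yet gap and force both read zero. A small straight lift will show whether the bar is held.

drive_tool(
  motion=[0, 0, -15, 0, 0, 0, 0, -15, 0, 0, 0, 0, 0, 0, 0, 0, 0, 0, 0, 0],
)

```text
time: 4.45
tcp_pos: [459.5, 378.4, 54.0]
ee_rot: [[0.999, 0.054, 0.002], [0.054, -0.999, 0.001], [0.002, -0.001, -1.0]]
force: [-0.6, 0.4, -0.3]
finger_gap: -0.001
gripper_force: 0.0
```

Run:
```python
from h import *
a=snap('wrist');h=cv2.cvtColor(a['frame'],cv2.COLOR_RGB2HSV);s=manip.sense();print(s['tcp_pos'],s['force'],s['finger_gap'],s['gripper_force'])
m=((h[...,2]>185)&(h[...,1]<130)&(h[...,1]>50)).astype(np.uint8);m[:,:215]=0;m[:,290:]=0
cs,_=cv2.findContours(m,0,2);k=max(cs,key=cv2.contourArea);print(cv2.boundingRect(k))
print('unmoved expect',proj(a,[495,381,54]),'lifted expect',proj(a,[495,381,84]))
```

```text
[458.8348174  377.90128006  53.19839231] [ 0.64291818 -0.20140197 -1.2080803 ] -0.0024734785572240975 0.0
(235, 166, 27, 69)
unmoved expect (np.float64(250.71519829704988), np.float64(165.40708922626345)) lifted expect (np.float64(250.62259821604775), np.float64(176.7949539639625))
```

Run:
```python
from h import *
a=snap('wrist')
cv2.imwrite('pics/w4.png',cv2.resize(a['frame'][150:290,180:320],(560,560),interpolation=cv2.INTER_CUBIC)[:,:,::-1])
s=manip.sense();p=s['tcp_pos']
f=lambda x,z:np.round((np.array(proj(a,np.array(p)+[x,0,z]))-[180,150])*4)
print('tip at tcp',f(11,0),f(-11,0),'10 higher',f(11,10),f(-11,10),'20 higher',f(11,20),'30',f(11,30))
```

```text
tip at tcp [292. 202.] [285. 316.] 10 higher [292. 222.] [285. 342.] 20 higher [293. 244.] 30 [293. 270.]
```

View pics/w4.png

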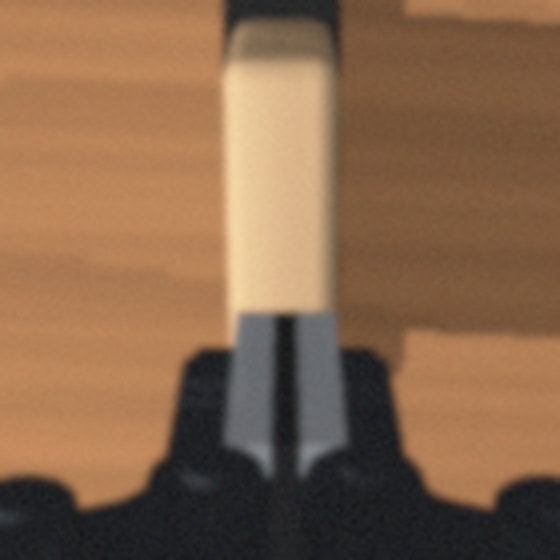

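Run:
```python
from h import *
import pickle
c=pickle.load(open('w1.pkl','rb'));K=np.array(c['intrinsics']);print(K[0],c['k1'])
P=np.array(c['pose']);t=np.array([445.5,328,190.6])
for x in(11,0,-11):
  for z in(0,10,20,30,45,55):
    l=proj(c,t+[x,30,z]);r=proj(c,t+[x,-30,z]);print(x,z,np.round(l),np.round(r))
f=c['frame'];print('row240',[(i,int(f[240,i].mean())) for i in range(160,350,3)])
print('rows',[(i,int(f[i,192].mean()),int(f[i,312].mean())) for i in range(226,250,2)])
s=manip.sense();print(s['joint_pos'])
```

```text
[278.38981317   0.         250.92646018] -0.03179016945506261
11 0 [209. 198.] [295. 202.]
11 10 [207. 203.] [298. 207.]
11 20 [205. 209.] [300. 213.]
11 30 [202. 215.] [303. 219.]
11 45 [197. 226.] [308. 230.]
11 55 [194. 234.] [312. 239.]
0 0 [209. 213.] [294. 216.]
0 10 [207. 219.] [296. 222.]
0 20 [205. 225.] [299. 229.]
0 30 [202. 232.] [301. 236.]
0 45 [198. 244.] [306. 248.]
0 55 [194. 253.] [309. 258.]
-11 0 [209. 227.] [293. 230.]
-11 10 [207. 233.] [295. 237.]
-11 20 [205. 240.] [297. 244.]
-11 30 [202. 248.] [299. 252.]
-11 45 [198. 261.] [304. 265.]
-11 55 [195. 272.] [307. 276.]
row240 [(160, 126), (163, 128), (166, 124), (169, 123), (172, 105), (175, 100), (178, 108), (181, 105), (184, 103), (187, 81), (190, 29), (193, 25), (196, 71), (199, 119), (202, 119), (205, 119), (208, 122), (211, 119), (214, 118), (217, 117), (220, 117), (223, 115), (226, 116), (229, 116), (232, 116), (235, 115), (238, 117), (241, 116), (244, 116), (247, 118), (250, 117), (253, 119), (256, 119), (259, 118), (262, 118), (265, 118), (268, 119), (271, 121), (274, 121), (277, 121), (280, 124), (283, 123), (286, 123), (289, 121), (292, 124), (295, 121), (298, 123), (301, 124), (304, 119), (307, 37), (310, 29), (313, 38), (316, 96), (319, 101), (322, 101), (325, 107), (328, 104), (331, 117), (334, 128), (337, 130), (340, 129), (343, 131), (346, 132), (349, 131)]
rows [(226, 131, 127), (228, 132, 127), (230, 122, 123), (232, 77, 101), (234, 36, 75), (236, 24, 55), (238, 24, 39), (240, 24, 27), (242, 19, 22), (244, 22, 22), (246, 21, 19), (248, 18, 15)]
[ 6.17952733e-01  4.64889345e-01  1.64040073e+00 -3.28736349e-05
  1.03716438e+00  2.13499841e+00]
```

The fingertip images in two views, and the empty close, agree that the real fingertips sit about 45 mm above the reported TCP. I'll open, descend in stages and watch the force.

drive_tool(
  motion=[0, 0, 0, 0, 60, 0, 0, 0, 0, 60, 0, 0, 0, 0, 60, 0, -2.5, 0, 0, 60, 0, 0, 15, 0, 60, 0, 0, 15, 0, 60, 0, 0, 10, 0, 60, 0, 0, 5, 0, 60, 0, 0, 3, 0, 60, 0, 0, 0, 0, 60],
)

```text
time: 5.38
tcp_pos: [458.4, 380.2, 4.6]
ee_rot: [[0.999, 0.054, -0.001], [0.054, -0.999, -0.001], [-0.001, 0.001, -1.0]]
force: [-1.2, -0.2, 0.5]
finger_gap: 0.701
gripper_force: 0.0
```

drive_tool(
  motion=[0, 0, 3, 0, 60, 0, 0, 3, 0, 60, 0, 0, 0, 0, 60],
)

```text
time: 5.63
tcp_pos: [458.7, 380.4, -0.7]
ee_rot: [[0.999, 0.054, 0.0], [0.054, -0.999, 0.0], [0.0, -0.0, -1.0]]
force: [-0.2, -0.7, 0.2]
finger_gap: 0.703
gripper_force: 0.0
```

drive_tool(
  motion=[0, 0, 3, 0, 60, 0, 0, 3, 0, 60, 0, 0, 0, 0, 60],
)

```text
time: 5.88
tcp_pos: [458.3, 380.1, -7.1]
ee_rot: [[0.999, 0.054, -0.001], [0.054, -0.999, -0.0], [-0.001, 0.0, -1.0]]
force: [0.3, -0.6, 0.8]
finger_gap: 0.7
gripper_force: 0.0
```

The TCP reads below the table with no contact, so the offset is confirmed.

drive_tool(
  motion=[0, 0, 4, 0, 60, 0, 0, 4, 0, 60, 0, 0, 4, 0, 60, 0, 0, 0, 0, 60],
)

```text
time: 6.22
tcp_pos: [458.0, 379.9, -19.8]
ee_rot: [[0.999, 0.054, -0.001], [0.054, -0.999, -0.001], [-0.001, 0.001, -1.0]]
force: [1.1, -0.3, 0.1]
finger_gap: 0.705
gripper_force: 0.0
```

drive_tool(
  motion=[0, 0, 0, 0, 0, 0, 0, 0, 0, 0, 0, 0, 0, 0, 0, 0, 0, 0, 0, 0, 0, 0, 0, 0, 0, 0, 0, 0, 0, 0, 0, 0, 0, 0, 0, 0, 0, 0, 0, 0],
)

```text
time: 6.88
tcp_pos: [458.9, 380.6, -18.5]
ee_rot: [[0.999, 0.054, 0.0], [0.054, -0.999, 0.0], [0.0, -0.0, -1.0]]
force: [-0.4, -0.1, 1.5]
finger_gap: 0.226
gripper_force: 59.0
```

drive_tool(
  motion=[0, 0, -20, 0, 0, 0, 0, -25, 0, 0, 0, 20, 0, 0, 0, 0, 40, 0, 0, 0, 0, 40, 0, 0, 0, 0, 40, 0, 0, 0, 0, 40, 0, 0, 0, 0, 40, 0, 0, 0, 0, 40, 0, 0, 0, 0, 40, 0, 0, 0],
)

```text
time: 7.72
tcp_pos: [474.1, 79.1, 26.2]
ee_rot: [[0.999, 0.054, -0.0], [0.054, -0.999, -0.0], [-0.0, 0.0, -1.0]]
force: [-0.2, 0.8, -1.0]
finger_gap: 0.227
gripper_force: 59.0
```

drive_tool(
  motion=[1, 40, 0, 0.7, 0, 0, 40, 0, 0, 0, 0, 21, 0, 0, 0, 0, 0, 0, 0, 0, 0, 0, 0, 0, 0],
)

```text
time: 8.13
tcp_pos: [480.2, -21.2, 26.2]
ee_rot: [[0.999, 0.038, -0.0], [0.038, -0.999, 0.0], [-0.0, -0.0, -1.0]]
force: [-0.9, 0.8, -1.0]
finger_gap: 0.228
gripper_force: 59.0
```

```bash
cat >> h.py <<'E'
th=np.radians(2.4);RT=np.array([[np.cos(th),-np.sin(th)],[np.sin(th),np.cos(th)]]);OT=np.array([544.03,-23.45])
E
python3 - <<'E'
from h import *
s=manip.sense();p=np.array(s['tcp_pos']);R=np.array(s['ee_rot']);print(p,'tray',RT.T@(p[:2]-OT),'yaw',np.degrees(np.arctan2(R[1,0],R[0,0])),s['finger_gap'],s['gripper_force'])
a=snap('wrist','w5.png')
E
```

```text
[480.19486988 -21.17530743  26.17105545] tray [-63.68388163   4.94583509] yaw 2.1831534031019606 0.2277914001697707 58.99704873561859
```

View pics/w5.png

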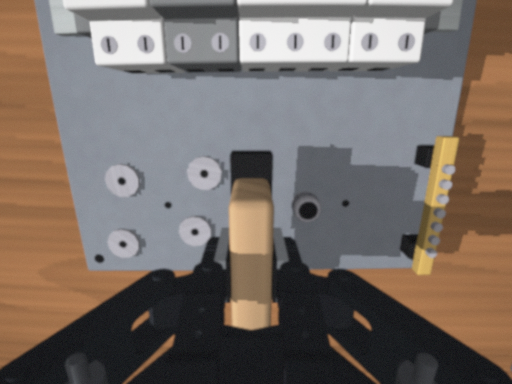

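Wrist view: the scraper is held over the tray with slugs at (122,181), (204,173), (123,243) and (194,231). The holes are at (168,205) and (346,203), and the bush at (308,208). I'll refine the tray pose from these.

Run:
```python
from h import *
c=snap('wrist');f=c['frame'];g=cv2.cvtColor(f,cv2.COLOR_RGB2GRAY)
def dark(u,v,r,th):
    w=g[v-r:v+r+1,u-r:u+r+1].astype(float);m=np.clip(th-w,0,None);ys,xs=np.mgrid[-r:r+1,-r:r+1]
    return u+(m*xs).sum()/m.sum(),v+(m*ys).sum()/m.sum()
A=dark(168,205,5,70);B=dark(346,203,5,60);a=onz(c,*A,12)[:2];b=onz(c,*B,12)[:2];d=a-b
yaw=np.degrees(np.arctan2(-d[0],d[1]));print(A,B,'seat',(a+b)/2,'dist',np.linalg.norm(d),'yaw',yaw)
bu=onz(c,*dark(308,209,8,50),26)[:2];print('bush',bu,'from seat',bu-(a+b)/2)
t=np.radians(yaw);R=np.array([[np.cos(t),-np.sin(t)],[np.sin(t),np.cos(t)]])
O=(a+b)/2-R@[-62,0];print('O',O)
for q in((122,181),(204,173),(123,243),(194,231)):print('slug',R.T@(onz(c,*q,15)[:2]-O))
for q in((230,152),(272,152),(230,170)):print('blade',R.T@(onz(c,*q,56.5)[:2]-O))
```

```text
(np.float64(168.85185185185185), np.float64(204.27083333333334)) (np.float64(346.5751937984496), np.float64(202.92558139534884)) seat [483.19790032 -24.56791642] dist 134.1795184662108 yaw 2.716746416529725
bush [484.98967023 -60.51407904] from seat [  1.79176991 -35.94616262]
O [545.12821629 -21.62921535]
slug [-42.62431262  98.7200551 ]
slug [-37.18994431  38.52384153]
slug [-92.96074503 105.49097892]
slug [-82.86135445  48.91037855]
blade [-15.07059683  16.21061771]
blade [-15.25660758  -6.890096  ]
blade [-25.22984007  16.51700426]
```

drive_tool(
  motion=[2, 0, 12, -0.5, 0, 0, 0, 12, 0, 0, 0, 0, 7.5, 0, 0, 0, 0, 0, 0, 0],
)

```text
time: 8.57
tcp_pos: [481.5, -18.5, -6.2]
ee_rot: [[0.999, 0.052, -0.002], [0.052, -0.999, 0.0], [-0.002, -0.001, -1.0]]
force: [-0.2, 0.1, -1.3]
finger_gap: 0.223
gripper_force: 59.6
```

drive_tool(
  motion=[0, -9, 0, 0, 0, 0, -9, 0, 0, 0, 0, -9, 0, 0, 0, 0, -9, 0, 0, 0, 0, -9, 0, 0, 0, 0, -9, 0, 0, 0, 0, -9, 0, 0, 0, 0, -9, 0, 0, 0, 0, -9, 0, 0, 0, 0, -9, 0, 0, 0],
)

```text
time: 9.4
tcp_pos: [477.8, 70.9, -5.2]
ee_rot: [[0.999, 0.05, -0.0], [0.05, -0.999, 0.0], [-0.0, -0.0, -1.0]]
force: [0.5, -0.6, -0.6]
finger_gap: 0.227
gripper_force: 59.5
```

drive_tool(
  motion=[0, -9, 0, 0, 0, 0, -9, 0, 0, 0, 0, -9, 0, 0, 0, 0, -9, 0, 0, 0, 0, -9, 0, 0, 0, 0, -9, 0, 0, 0, 0, -6, 0, 0, 0, 0, -6, 0, 0, 0, 0, -6, 0, 0, 0, 0, 0, 0, 0, 0],
)

```text
time: 10.23
tcp_pos: [474.4, 142.9, -5.2]
ee_rot: [[0.999, 0.051, 0.0], [0.051, -0.999, 0.0], [0.0, -0.0, -1.0]]
force: [-0.2, -0.1, -2.1]
finger_gap: 0.228
gripper_force: 59.6
```

drive_tool(
  motion=[0, 0, -25, 0, 0, 0, 0, -25, 0, 0, 0, -20, 0, 0, 0, 0, -40, 0, 0, 0, 0, -40, 0, 0, 0, 0, 0, 0, 0, 0],
)

```text
time: 10.73
tcp_pos: [470.7, 248.0, 45.6]
ee_rot: [[0.999, 0.053, 0.004], [0.053, -0.999, 0.005], [0.004, -0.005, -1.0]]
force: [1.3, -0.6, -1.8]
finger_gap: 0.226
gripper_force: 59.8
```

Run:
```python
from h import *
O=np.array([545.13,-21.63]);t=np.radians(2.72);R=np.array([[np.cos(t),-np.sin(t)],[np.sin(t),np.cos(t)]])
print(manip.sense()['tcp_pos'])
for n in('wrist','top'):
    c=snap(n,'s_%s.png'%n);h=cv2.cvtColor(c['frame'],cv2.COLOR_RGB2HSV)
    m=((h[...,1]<45)&(h[...,2]>(150 if n=='wrist' else 135))).astype(np.uint8)
    k,l,st,ce=cv2.connectedComponentsWithStats(m)
    for i in range(1,k):
        if 8<st[i,4]<1500:
            p=onz(c,*ce[i],3)[:2];q=R.T@(p-O)
            if -160<q[0]<30 and -140<q[1]<330:print(n,ce[i].round(),st[i,2:],'tray xy',q.round())
```

```text
[470.67474715 248.01714168  45.6058442 ]
wrist [388. 159.] [ 13  12 117] tray xy [-29. 161.]
wrist [381. 249.] [ 25  15 260] tray xy [-112.  154.]
top [192. 238.] [ 37  11 250] tray xy [-106.   80.]
top [167. 242.] [ 7  5 26] tray xy [-114.  151.]
```

Run:
```python
import cv2,numpy as np
a=cv2.imread('pics/s_wrist.png')[100:300,312:512];b=cv2.imread('pics/s_top.png')[150:250,140:240]
cv2.imwrite('pics/v10.png',np.hstack([cv2.resize(a,(400,400)),cv2.resize(b,(400,400),interpolation=cv2.INTER_CUBIC)]))
```

```text
(no output)
```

View pics/v10.png

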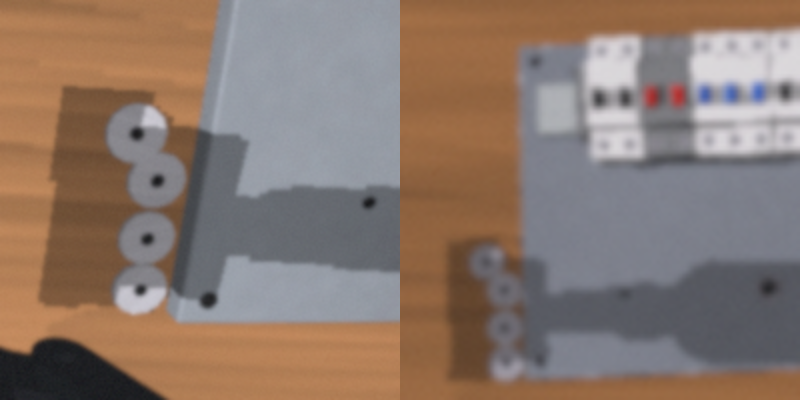

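All four slugs lie on the table beside the tray edge (wrist crop (137,133), (157,180), (147,238), (140,290)), and the tray is clear of them. Next I'll stand the scraper back at its old spot.

drive_tool(
  motion=[-5, -40, 0, 0, 0, 0, -40, 0, 0, 0, 0, -40, 0, 0, 0, 0, -10, 30, 0, 0, 0, 0, 15, 0, 0, 0, 0, 10, 0, 0, 0, 0, 5, 0, 0, 0, 0, 0, 0, 0],
)

```text
time: 11.5
tcp_pos: [456.9, 369.1, -16.5]
ee_rot: [[0.999, 0.049, -0.003], [0.049, -0.999, -0.002], [-0.003, 0.002, -1.0]]
force: [0.4, -0.3, -1.2]
finger_gap: 0.23
gripper_force: 59.9
```

drive_tool(
  motion=[0, 0, 2, 0, 0, 0, 0, 1.5, 0, 0, 0, 0, 0, 0, 0],
)

```text
time: 11.75
tcp_pos: [458.5, 371.0, -18.0]
ee_rot: [[0.999, 0.049, 0.001], [0.049, -0.999, 0.001], [0.001, -0.001, -1.0]]
force: [-0.1, 0.1, -1.1]
finger_gap: 0.224
gripper_force: 59.9
```

drive_tool(
  motion=[0, 0, 0.8, 0, 0, 0, 0, 0, 0, 60, 0, 0, 0, 0, 60, 0, 0, 0, 0, 60, 0, 0, 0, 0, 60, 0, 0, -15, 0, 60, 0, 0, -40, 0, 60, 0, 0, -40, 0, 60, 0, 0, -40, 0, 85, 0, 0, -30, 0, 85],
)

```text
time: 12.58
tcp_pos: [458.6, 372.0, 149.0]
ee_rot: [[0.999, 0.05, 0.003], [0.05, -0.999, 0.002], [0.003, -0.002, -1.0]]
force: [1.2, 1.7, -0.4]
finger_gap: 0.956
gripper_force: 0.0
```

drive_tool(
  motion=[8, 40, 0, 0, 85, 8, 40, 0, 0, 85, 8, 40, 0, 0, 85, 8, 40, 0, 0, 85, 8, 40, 0, 0, 85, 8, 40, 0, 0, 85, 8, 40, 0, 0, 85, 8, 40, 0, 0, 85, 8, 40, 0, 0, 85, 8, 40, 0, 0, 85],
)

```text
time: 13.42
tcp_pos: [557.8, -26.0, 145.7]
ee_rot: [[0.999, 0.05, 0.0], [0.05, -0.999, 0.0], [0.0, -0.0, -1.0]]
force: [1.0, 0.7, -0.2]
finger_gap: 0.997
gripper_force: 0.0
```

drive_tool(
  motion=[3, 40, 0, -3, 85, 3, 40, 0, -3, 85, 3, 40, 0, -3, 85, 3, 40, 0, -2, 85, 0, 40, 0, 0, 85, 0, 35, 0, 0, 85, 0, 0, 0, 0, 85, 0, 0, 0, 0, 85],
)

```text
time: 14.08
tcp_pos: [608.2, -255.9, 145.0]
ee_rot: [[0.972, 0.237, -0.0], [0.237, -0.972, 0.0], [-0.0, -0.0, -1.0]]
force: [0.3, 0.6, -0.2]
finger_gap: 0.995
gripper_force: 0.0
```

Run:
```python
from h import *
s=manip.sense();print(s['tcp_pos'],np.degrees(np.arctan2(s['ee_rot'][1][0],s['ee_rot'][0][0])),s['finger_gap'])
c=snap('wrist','i1.png');f=c['frame'];h=cv2.cvtColor(f,cv2.COLOR_RGB2HSV)
print('pred',proj(c,[542,-302,50]))
m=((h[...,1]<40)&(h[...,2]>185)).astype(np.uint8)
k,l,st,ce=cv2.connectedComponentsWithStats(m)
for i in range(1,k):
  if st[i,4]>200:
    cs,_=cv2.findContours((l==i).astype(np.uint8),0,2);q=max(cs,key=cv2.contourArea)
    w=np.array([onz(c,*p[0],50)[:2] for p in q],np.float32);print(st[i],ce[i],cv2.minAreaRect(w))
t=snap('top');h=cv2.cvtColor(t['frame'],cv2.COLOR_RGB2HSV)
m=(h[200:260,50:110,2]<75)&(h[200:260,50:110,1]<140);ys,xs=np.where(cv2.morphologyEx(m.astype(np.uint8),cv2.MORPH_OPEN,np.ones((3,3))));print('scraper box',xs.min(),xs.max(),ys.min(),ys.max())
```

```text
[ 608.20485106 -255.92256731  144.95552191] 13.69785574050057 0.9947463217083655
pred (np.float64(277.5721798501894), np.float64(244.36306118119302))
[ 305   38   61   94 3800] [332.38921053  82.70289474] ((714.657470703125, -310.8985595703125), (82.1214599609375, 49.894351959228516), 9.75424575805664)
[   1   70   56   31 1075] [28.94325581 85.21209302] ((648.6785278320312, -26.279932022094727), (20.394716262817383, 53.59999084472656), 2.832629680633545)
[ 58  81  38  27 722] [76.63157895 94.03878116] ((650.9367065429688, -72.89865112304688), (20.438701629638672, 35.92796325683594), 3.2990779876708984)
[  0  94  43  30 983] [ 20.89114954 108.61241099] ((624.267578125, -18.859264373779297), (23.33919906616211, 42.67335891723633), 1.8651093244552612)
[ 44 102  40  32 900] [ 63.51222222 116.51777778] ((625.7504272460938, -61.427337646484375), (24.325176239013672, 38.67689514160156), 1.9759494066238403)
[   0  131   94   43 1911] [ 45.56410256 152.4447933 ] ((586.732666015625, -45.63501739501953), (27.803300857543945, 96.55492401123047), 2.791170120239258)
[ 224  215  110   53 3931] [281.80971763 239.33808191] ((545.4364013671875, -301.8499450683594), (64.54051971435547, 119.16304779052734), 13.943428993225098)
[460 255  16  41 248] [467.39919355 274.84274194] ((553.919189453125, -532.6683349609375), (55.294734954833984, 8.18172550201416), 11.966837882995605)
[ 467  256   45   64 1994] [490.08324975 288.26278837] ((544.3319702148438, -567.9854125976562), (96.71318054199219, 54.62471389770508), 30.935359954833984)
scraper box 27 35 14 46
```

The scraper stands upright at its spot. The isolator is at about (544,-302) with yaw 14°, and its lid measures 64.5x119. I'll turn the tool to grip across its width.

drive_tool(
  motion=[-36.5, 15, 0, 0, 85, -36.5, 15, 0, 0, 85, 0, 0, 0, -7, 85, 0, 0, 0, -7, 85, 0, 0, 0, -7, 85, 0, 0, 0, -7, 85, 0, 0, 0, -7, 85, 0, 0, 0, -7, 85, 0, 0, 0, -7, 85, 0, 0, 0, -7, 85],
)

```text
time: 15.02
tcp_pos: [544.2, -298.0, 145.8]
ee_rot: [[0.336, 0.942, -0.0], [0.942, -0.336, 0.001], [0.001, -0.001, -1.0]]
force: [0.3, 0.5, -0.6]
finger_gap: 0.995
gripper_force: 0.0
```

drive_tool(
  motion=[0, 0, 0, -7, 85, 0, 0, 0, -7, 85, 0, 0, 0, -7, 85, 0, 0, 0, -7, 85, 0, 0, 0, -6.3, 85, 0, 0, 20, 0, 85, 0, 0, 20, 0, 85, 0, 0, 0, 0, 85, 0, 0, 0, 0, 85],
)

```text
time: 15.77
tcp_pos: [543.4, -298.0, 104.8]
ee_rot: [[-0.247, 0.969, -0.003], [0.969, 0.247, 0.002], [0.003, -0.002, -1.0]]
force: [0.1, 0.0, -0.0]
finger_gap: 0.997
gripper_force: 0.0
```

```bash
cat > iso.py <<'E'
from h import *
def iso(fn=None,z=50):
    s=manip.sense();R=np.array(s['ee_rot']);p=np.array(s['tcp_pos']);c=snap('wrist',fn);f=c['frame'];h=cv2.cvtColor(f,cv2.COLOR_RGB2HSV)
    m=((h[...,1]<40)&(h[...,2]>170)).astype(np.uint8);u,v=proj(c,[545,-302,z]);print('tcp',p,'yaw',np.degrees(np.arctan2(R[1,0],R[0,0])),'pred',u,v)
    k,l,st,ce=cv2.connectedComponentsWithStats(m)
    for i in range(1,k):
      if st[i,4]>800:
        cs,_=cv2.findContours((l==i).astype(np.uint8),0,2);q=max(cs,key=cv2.contourArea)
        w=np.array([onz(c,*x[0],z)[:2] for x in q],np.float32);r=cv2.minAreaRect(w);print(st[i],r,'tool delta',(R.T@np.r_[np.array(r[0])-p[:2],0])[:2])
iso('i2.png')
E
python3 iso.py
```

```text
tcp [ 543.36330455 -297.98961638  104.79815961] yaw 104.28871543294804 pred 251.9644115272907 196.6554397080817
[ 214  127   73  129 6426] ((543.1099853515625, -301.41741943359375), (62.11113739013672, 120.96278381347656), 14.279767990112305) tool delta [-3.25922813 -1.09150961]
[   0  136   66  167 6224] ((349.4006652832031, -386.984375), (186.33621215820312, 64.82352447509766), 88.53082275390625) tool delta [ -38.36994122 -209.92663151]
[ 364  210   98   64 3310] ((701.9344482421875, -310.7186279296875), (98.95207214355469, 61.457069396972656), 9.59963321685791) tool delta [-51.47168747 150.52333472]
```

drive_tool(
  motion=[-3.5, -1, 30, 0, 85, 0, 0, 30, 0, 85, 0, 0, 25, 0, 85, 0, 0, 15, 0, 85, 0, 0, 10, 0, 85, 0, 0, 5, 0, 85, 0, 0, 0, 0, 85],
)

```text
time: 16.4
tcp_pos: [544.7, -304.0, -9.4]
ee_rot: [[-0.245, 0.969, 0.0], [0.969, 0.245, -0.0], [-0.0, 0.0, -1.0]]
force: [1.2, 0.5, 0.7]
finger_gap: 0.999
gripper_force: 0.0
```

drive_tool(
  motion=[0, 0, 6, 0, 85, 0, 0, 6, 0, 85, 0, 0, 4, 0, 85, 0, 0, 3, 0, 85, 0, 0, 0, 0, 85],
)

```text
time: 16.82
tcp_pos: [544.0, -303.9, -29.0]
ee_rot: [[-0.245, 0.97, -0.001], [0.97, 0.245, 0.0], [0.001, -0.001, -1.0]]
force: [-0.6, 0.5, -0.4]
finger_gap: 0.997
gripper_force: 0.0
```

drive_tool(
  motion=[0, 0, 0, 0, 0, 0, 0, 0, 0, 0, 0, 0, 0, 0, 0, 0, 0, 0, 0, 0, 0, 0, 0, 0, 0],
)

```text
time: 17.23
tcp_pos: [544.4, -304.3, -28.1]
ee_rot: [[-0.245, 0.97, 0.0], [0.97, 0.245, -0.0], [-0.0, 0.0, -1.0]]
force: [-0.2, 0.6, 1.3]
finger_gap: 0.74
gripper_force: 71.1
```

Gripped, with a gap of 63 mm. Lift, move clear, and square it up on the way.

drive_tool(
  motion=[0, 0, -10, 0, 0, 0, 0, -25, 0, 0, 0, 0, -25, 0, 0, 7, -30, 0, 0, 0, 7, -29, 0, 0, 0, 0, 0, 0, 6, 0, 0, 0, 0, 5.6, 0, 0, 0, 0, 0, 0, 0, 0, 0, 0, 0],
)

```text
time: 17.98
tcp_pos: [483.7, -304.9, 31.6]
ee_rot: [[-0.048, 0.999, -0.0], [0.999, 0.048, 0.0], [0.0, -0.0, -1.0]]
force: [0.8, -0.0, -4.5]
finger_gap: 0.738
gripper_force: 70.4
```

Run:
```python
from h import *
for _ in range(2):
    s=manip.sense();R=np.array(s['ee_rot']);p=np.array(s['tcp_pos']);c=snap('wrist','i3.png');h=cv2.cvtColor(c['frame'],cv2.COLOR_RGB2HSV)
    print(p,'yaw',np.degrees(np.arctan2(R[1,0],R[0,0])),s['force'],s['gripper_force'],s['finger_gap'])
    z=p[2]+77.3;m=((h[...,1]<40)&(h[...,2]>170)).astype(np.uint8);print('pred',proj(c,[*p[:2],z]))
    k,l,st,ce=cv2.connectedComponentsWithStats(m)
    for i in range(1,k):
      if st[i,4]>800:
        cs,_=cv2.findContours((l==i).astype(np.uint8),0,2);q=max(cs,key=cv2.contourArea)
        w=np.array([(R.T@(onz(c,*x[0],z)-p))[:2] for x in q],np.float32);r=cv2.minAreaRect(w);print(st[i],r,cv2.boundingRect(w),w.min(0),w.max(0))
```

```text
[ 483.65052343 -304.91972788   31.62475277] yaw 92.72602619754318 [ 0.78669397 -0.04376173 -4.49731435] 70.41886568069458 0.7377909059437793
pred (np.float64(251.48915522192073), np.float64(283.1526250400285))
[  162   137   179   194 18108] ((20.110553741455078, -0.87744140625), (77.72824096679688, 90.4324951171875), 87.04827117919922) (-27, -40, 92, 79) [-26.415907 -39.151756] [64.300026 38.65397 ]
[   0  202   86  139 8191] ((1.0910530090332031, -95.52305603027344), (86.72396087646484, 37.33631896972656), 16.496776580810547) (-36, -126, 75, 59) [ -35.18492  -125.735886] [ 38.336365 -67.82786 ]
[ 483.88091907 -304.97613242   31.56355161] yaw 92.73862781879905 [-0.41285138  0.73414809 -3.39526578] 70.41919827461243 0.7387327976088839
pred (np.float64(251.5042492525241), np.float64(283.2244515294961))
[  162   137   180   194 18123] ((20.13928985595703, -0.6589469909667969), (78.15943145751953, 90.40445709228516), 87.05132293701172) (-27, -40, 92, 80) [-26.379084 -39.14984 ] [64.32395 39.08779]
[   0  202   86  138 8157] ((1.499053955078125, -95.57890319824219), (86.03341674804688, 36.98686981201172), 16.494108200073242) (-35, -126, 74, 59) [ -34.496876 -125.52449 ] [ 38.36619 -67.82032]
```

Run:
```python
from h import *
s=manip.sense();R=np.array(s['ee_rot']);p=np.array(s['tcp_pos']);c=snap('wrist');h=cv2.cvtColor(c['frame'],cv2.COLOR_RGB2HSV)
z=p[2]+77.3;m=((h[...,1]<40)&(h[...,2]>170)).astype(np.uint8)
for v in range(130,250,8):
    xs=np.where(m[v,150:350])[0]+150
    if len(xs):
        a=(R.T@(onz(c,xs.min(),v,z)-p))[:2];b=(R.T@(onz(c,xs.max()+1,v,z)-p))[:2];print(v,xs.min(),xs.max(),a.round(1),b.round(1),'w',(b-a)[1].round(1))
for u in range(175,330,15):
    ys=np.where(m[120:200,u])[0]+120;print(u,ys.min(),(R.T@(onz(c,u,ys.min(),z)-p))[:2].round(2))
print(c['frame'][132:146,250].tolist())
```

```text
138 189 313 [ 63.9 -23.5] [63.9 23.5] w 46.9
146 174 328 [ 60.9 -29.4] [60.9 29.4] w 58.7
154 171 330 [ 57.9 -30.8] [57.9 30.4] w 61.2
162 172 329 [ 54.8 -30.6] [54.8 30.3] w 60.9
170 173 329 [ 51.6 -30.5] [51.6 30.5] w 61.0
178 173 328 [ 48.4 -30.8] [48.4 30.4] w 61.2
186 174 328 [ 45.1 -30.7] [45.1 30.7] w 61.3
194 175 327 [ 41.8 -30.5] [41.8 30.5] w 61.1
202 175 326 [ 38.4 -30.8] [38.4 30.4] w 61.2
210 176 325 [ 34.9 -30.7] [34.9 30.3] w 61.0
218 177 325 [ 31.4 -30.6] [31.4 30.6] w 61.2
226 178 324 [ 27.8 -30.5] [27.8 30.5] w 60.9
234 178 323 [ 24.2 -30.7] [24.1 30.3] w 61.1
242 175 327 [ 20.4 -32.3] [20.4 32.3] w 64.7
175 145 [ 61.33 -28.96]
190 138 [ 63.94 -23.1 ]
205 137 [ 64.3  -17.43]
220 137 [ 64.28 -11.8 ]
235 138 [63.9  -6.19]
250 138 [63.9  -0.56]
265 138 [63.9   5.06]
280 137 [64.27 10.68]
295 137 [64.28 16.31]
310 138 [63.92 21.97]
325 144 [61.68 27.79]
[[129, 132, 134], [128, 130, 132], [122, 123, 126], [112, 113, 114], [119, 120, 121], [162, 159, 161], [187, 186, 186], [202, 202, 201], [218, 218, 217], [227, 226, 226], [231, 230, 230], [235, 234, 234], [239, 239, 238], [246, 245, 245]]
```

drive_tool(
  motion=[34.6, 1.6, 0, 0, 0, 34.6, 1.6, 0, 0, 0, 34.6, 1.6, 0, 0, 0, 34.6, 1.6, 0, 0, 0, 34.6, 1.6, 0, 0, 0, 34.6, 1.6, 0, 0, 0, 34.6, 1.6, 0, 0, 0, 34.4, 1.6, 0, 0, 0, 0, 0, 0, 0, 0, 0, 0, 0, 0, 0],
)

```text
time: 18.97
tcp_pos: [484.0, -26.0, 31.5]
ee_rot: [[-0.051, 0.999, -0.0], [0.999, 0.051, 0.0], [0.0, -0.0, -1.0]]
force: [0.6, -0.7, -4.2]
finger_gap: 0.739
gripper_force: 70.4
```

Run:
```python
from h import *
s=manip.sense();R=np.array(s['ee_rot']);p=np.array(s['tcp_pos']);print(p,s['force'],'yaw',np.degrees(np.arctan2(R[1,0],R[0,0])),'err tool',R.T@(np.array([483.4,-28.1,p[2]])-p))
c=snap('wrist','i4.png');g=cv2.cvtColor(c['frame'],cv2.COLOR_RGB2GRAY)
h1=[483.2-67*.0475,-24.6+67*.9989,12];h2=[483.2+67*.0475,-24.6-67*.9989,12]
for q in(h1,h2):
    u,v=proj(c,q);print('hole pred',u,v)
    if 8<u<503 and 8<v<375:
        u,v=int(round(u)),int(round(v));w=g[v-7:v+8,u-7:u+8].astype(float);m=np.clip(np.median(w)*.6-w,0,None);ys,xs=np.mgrid[-7:8,-7:8]
        if m.sum()>0:
            a,b=u+(m*xs).sum()/m.sum(),v+(m*ys).sum()/m.sum();print('found',a,b,onz(c,a,b,12),'min',w.min(),np.median(w))
```

```text
[484.02060475 -26.00096939  31.51725212] [ 0.56693657 -0.66554572 -4.21794935] yaw 92.90371933255891 err tool [-2.06489714e+00 -7.26140176e-01 -1.30956604e-05]
hole pred 250.51840134580365 114.69407630194489
found 250.7162853859814 119.91737177478325 [480.33589038  38.75227745  12.        ] min 26.0 126.0
hole pred 250.15388104961787 278.2399006869555
```

Run:
```python
import cv2
g=cv2.imread('pics/i4.png')[98:150,222:280];g=g.mean(2).astype(int)
for i in range(0,52,2):print(98+i,' '.join('%3d'%x for x in g[i,::2]))
```

```text
98 136 135 136 135 134 134 133 135 135 135 135 136 131 136 134 136 135 132 135 134 136 133 135 134 133 132 131 133 134
100 136 134 134 133 133 134 134 134 134 136 133 136 135 137 134 133 134 134 136 137 136 133 133 133 133 133 132 133 134
102 134 136 135 134 133 132 133 135 136 136 135 134 136 135 136 137 134 132 135 133 135 132 131 133 133 133 134 132 135
104 134 133 134 134 135 133 133 135 135 134 133 135 136 139 135 136 135 135 133 133 133 134 132 132 133 134 134 134 135
106 134 134 133 133 130 129 137 141 143 140 142 141 142 141 142 144 141 141 141 141 142 141 139 138 131 135 135 135 133
108 135 133 134 135 128 117 132 135 135 133 134 135 138 136 134 134 133 135 135 133 136 133 134 128 121 132 134 135 135
110 134 136 133 134 127 112 124 132 130 129 131 129 131 130 131 129 131 130 131 130 131 132 131 125 117 132 136 136 134
112 134 135 133 135 130 111 123 130 133 131 132 133 129 131 132 128 129 130 130 132 132 130 130 125 114 132 136 135 134
114 138 135 135 133 127 112 126 132 131 129 131 130 132 129 125 128 129 131 131 129 132 130 129 124 116 132 136 136 135
116 136 135 134 134 1
[... 1318 characters left out ...]
 179 180 180 176 177 176 177 176 176 175 176 178 177 178 175 179 178 178 177 180 183 181 180 183 184
140 199 199 199 197 198 202 201 200 199 201 198 202 199 200 201 201 200 199 201 203 201 200 201 200 201 201 200 209 210
142 222 223 223 223 221 222 223 221 223 223 222 222 223 223 223 222 223 222 223 223 224 223 222 221 223 224 223 223 222
144 233 233 234 233 233 232 233 233 233 234 234 233 233 234 234 234 233 233 234 234 233 233 234 233 233 234 234 233 234
146 244 244 244 244 244 244 244 245 244 244 244 244 244 245 244 244 243 244 244 245 244 244 244 245 244 244 243 245 244
148 246 246 246 246 246 245 246 246 245 246 246 246 246 246 245 246 246 246 246 245 246 245 246 246 245 245 246 246 246
```

The dark spot at (251,121) is the isolator's own lug hole, so the isolator sits about 1-3 mm to +y of the TCP. I'll correct slightly and descend to just above the bush, then feel for it.

drive_tool(
  motion=[-1.5, -1, 10, 0.2, 0, 0, 0, 10, 0, 0, 0, 0, 8, 0, 0, 0, 0, 6, 0, 0, 0, 0, 0, 0, 0, 0, 0, 0, 0, 0],
)

```text
time: 19.52
tcp_pos: [482.9, -30.2, -2.9]
ee_rot: [[-0.041, 0.999, -0.001], [0.999, 0.041, 0.0], [0.0, -0.001, -1.0]]
force: [0.1, 0.4, -3.8]
finger_gap: 0.741
gripper_force: 70.4
```

drive_tool(
  motion=[0, 0, 2, 0, 0, 0, 0, 2, 0, 0, 0, 0, 1, 0, 0, 0, 0, 0, 0, 0, 0, 0, 0, 0, 0],
)

```text
time: 19.93
tcp_pos: [484.0, -29.9, -6.1]
ee_rot: [[-0.042, 0.999, 0.002], [0.999, 0.042, -0.001], [-0.001, 0.002, -1.0]]
force: [-2.2, -0.5, 6.3]
finger_gap: 0.74
gripper_force: 72.0
```

Contact with the bush top at the expected height. Now a slow search in +y under light pressure.

drive_tool(
  motion=[0.7, 0, 0, -0.2, 0, 0.7, 0, 0, 0, 0, 0.6, 0, 0, 0, 0, 0, 0, 0, 0, 0],
)

```text
time: 20.27
tcp_pos: [483.8, -27.5, -7.1]
ee_rot: [[-0.045, 0.999, 0.002], [0.999, 0.045, 0.0], [0.0, 0.002, -1.0]]
force: [-0.1, 0.6, -3.8]
finger_gap: 0.741
gripper_force: 70.7
```

drive_tool(
  motion=[0.7, 0, 0, 0, 0, 0.7, 0, 0, 0, 0, 0.6, 0, 0, 0, 0, 0, 0, 0, 0, 0],
)

```text
time: 20.6
tcp_pos: [482.5, -25.2, -7.9]
ee_rot: [[-0.045, 0.999, -0.001], [0.999, 0.045, 0.0], [0.0, -0.001, -1.0]]
force: [0.0, -0.1, -3.7]
finger_gap: 0.739
gripper_force: 70.7
```

Force released, so the hole is over the bush. Lower a little and centre by side forces.

drive_tool(
  motion=[-1, 0, 0, 0, 0, 0, 0, 1.5, 0, 0, 0, 0, 1.5, 0, 0, 0, 0, 0, 0, 0, 0, 0, 0, 0, 0],
)

```text
time: 21.02
tcp_pos: [483.0, -26.5, -10.7]
ee_rot: [[-0.045, 0.999, -0.0], [0.999, 0.045, 0.0], [0.0, -0.0, -1.0]]
force: [0.6, -0.0, -4.4]
finger_gap: 0.738
gripper_force: 70.7
```

drive_tool(
  motion=[0, 0, 2, -0.1, 0, 0, 0, 2, 0, 0, 0, 0, 1, 0, 0, 0, 0, 0, 0, 0, 0, 0, 0, 0, 0],
)

```text
time: 21.43
tcp_pos: [483.1, -26.6, -15.4]
ee_rot: [[-0.047, 0.999, 0.0], [0.999, 0.047, 0.0], [0.0, 0.0, -1.0]]
force: [-0.8, 1.1, -1.1]
finger_gap: 0.741
gripper_force: 70.8
```

drive_tool(
  motion=[0, 0, 0.7, 0, 0, 0, 0, 0.5, 0, 0, 0, 0, 0, 0, 0, 0, 0, 0, 0, 0],
)

```text
time: 21.77
tcp_pos: [483.1, -26.6, -16.4]
ee_rot: [[-0.047, 0.999, 0.0], [0.999, 0.047, -0.0], [-0.0, 0.0, -1.0]]
force: [-0.5, 1.8, 2.9]
finger_gap: 0.74
gripper_force: 71.0
```

drive_tool(
  motion=[0.4, 0, 0.6, 0, 0, 0, 0, 0.5, 0, 0, 0, 0, 0, 0, 0, 0, 0, 0, 0, 0, 0, 0, 0, 0, 0],
)

```text
time: 22.18
tcp_pos: [483.1, -26.6, -17.4]
ee_rot: [[-0.047, 0.999, 0.0], [0.999, 0.047, -0.001], [-0.001, 0.0, -1.0]]
force: [-2.9, -0.7, 6.8]
finger_gap: 0.742
gripper_force: 71.5
```

Run:
```python
from h import *
F=[];Z=[]
for _ in range(6):
    s=manip.sense();F.append(s['force']);Z.append(s['tcp_pos']);snap('wrist','f.png')
print(np.round(F,1).tolist(),np.mean(F,0),np.mean(Z,0),s['gripper_force'],s['time'],np.array(s['ee_rot'])[:,0])
```

```text
[[-2.9, -0.7, 6.8], [-2.3, 0.3, 5.8], [-1.5, -1.7, 5.8], [-2.7, -0.3, 7.1], [-1.4, 0.1, 5.8], [-2.1, -0.5, 6.3]] [-2.12474565 -0.4791096   6.26939396] [483.10997676 -26.59711983 -17.40184877] 71.5390956401825 22.4333 [-4.68867728e-02  9.98900042e-01 -5.80992116e-04]
```

drive_tool(
  motion=[0, -0.3, 0.3, 0, 0, 0, 0, 0, 0, 0, 0, 0, 0, 0, 0, 0, 0, 0, 0, 0],
)

```text
time: 22.82
tcp_pos: [483.2, -26.6, -17.5]
ee_rot: [[-0.047, 0.999, 0.001], [0.999, 0.047, -0.001], [-0.001, 0.001, -1.0]]
force: [-0.8, -1.1, 7.9]
finger_gap: 0.738
gripper_force: 71.7
```

Run:
```python
from h import *
F=[];Z=[]
for i in range(8):
    s=manip.sense();F.append(s['force']);Z.append(s['tcp_pos']);c=snap('wrist')
print(np.mean(F,0),np.mean(Z,0),s['gripper_force'],s['finger_gap'],s['time'])
# lid vs tool, slip check
R=np.array(s['ee_rot']);p=np.array(s['tcp_pos']);h=cv2.cvtColor(c['frame'],cv2.COLOR_RGB2HSV);m=(h[...,1]<40)&(h[...,2]>170)
print([int(np.where(m[125:200,u])[0].min()+125) for u in(205,250,295)],[(int(np.where(m[v,150:350])[0].min()+150),int(np.where(m[v,150:350])[0].max()+150)) for v in(162,194,226)])
g=cv2.cvtColor(c['frame'],cv2.COLOR_RGB2GRAY)[98:134,236:268].astype(float);w=np.clip(80-g,0,None);ys,xs=np.mgrid[98:134,236:268];print('lughole',(w*xs).sum()/w.sum(),(w*ys).sum()/w.sum())
```

```text
[-1.60312084 -0.22427772  7.16735419] [483.13818202 -26.59327023 -17.55551465] 71.70807838439941 0.7408661343430736 23.1667
[138, 138, 138] [(173, 329), (175, 326), (178, 324)]
lughole 250.68450455748308 121.2437518376948
```

```bash
python3 -c "
from bench import manip
print(manip.close_job())"
```

```text
the job is handed in; nothing more can be done
None
```

The job is handed in at about 23 s of the 61 s allowed: the four slugs are on the table, the scraper stands back near its old spot, and the isolator sits on the bush, still held with about 7 N of push, its gasket squeezed an estimated 2.8 of 3 mm.

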